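Load the analyser's cuvette-ring spindles

ROBOT

A 6-joint arm with a two-finger parallel gripper is mounted at the origin on the work surface. World frame = base frame: x ahead of the robot, y to its left, z up, the work surface at z = 0. Lengths are in m, angles in rad, forces in N, time in s.
With the tool pointing down it reaches from about 0.325 to 0.775 m from the base axis. Payload 5.5 kg.
Tool frame: the origin (TCP) lies midway between the tips of the shut fingers; the grasp point (between the pads) lies 19 mm behind it; z points along the fingers, y is the line along which they close (so a half turn about z gives the same grasp; the last joint's range is limited). The gripper opens to 85 mm and grips with 20 to 120 N. Pads are 22 mm wide; open, the fingers measure 114 mm over their backs; the gripper's body (76 mm by 85 mm) begins 54 mm behind the grasp point. The pads swing forward as they close: fully open they stand 13 mm farther back than shut.
Start: joints at [1.15, 0.091, 1.231, -0, 1.82, -0.057], TCP at [0.214, 0.561, 0.231] pointing down, gripper open.
Joint ranges: [-2.87, 2.87], [-0.86, 2.18], [0.17, 2.46], [-1.51, 4.65], [0.06, 2.69], [-2.65, 2.65]. Speed limits (rad/s): [2.57, 2.57, 3.01, 3.14, 3.14, 3.14].

INTERFACE

Orientations are given as a unit quaternion [w, x, y, z].
In Python, from bench import manip gives the robot as it stands.
- The arm moves only by the tool carry_out, never from a script. Its argument "targets" is a list of rows, each a list of 3 entries, a list of its own where there are three numbers: the shift along the tool's x, y, z in cm, then the turn about the tool's z in rad, then the finger opening in cm, from 0 to 8.54. In form: [[[x, y, z], roll, gripper], ...]. A call has 1 to 5 rows; each row is the pose to reach, as a shift and turn from the pose commanded when the call began, along the tool's axes at that moment; what a row does not reach only later rows make up. A row lasts 1/8 s, in which the tool goes at most 62.5 mm and 10.7 degrees, less where a joint would pass 70% of its speed; a pose out of reach is approached as far as the arm can. A call with a gripper value outside its range is refused whole. The fingers move at their own pace and stop on an object; "grip_force" is the grip in N (left out, the last holds). Time passes only in rows, so rows that repeat a pose let the fingers close. It gives the time, the measured TCP pose, the force, the opening and the grip force at its end, in the units of the state.
- manip.sense(): the state, without advancing time (a new reading comes with each control period).
- manip.grab_frame(name): name is "side" or "top"; returns a dict with "image" (384x512x3 uint8, red, green, blue), "camera_matrix" (3x3 intrinsics, pixels), "T" (4x4, takes a point from camera to world coordinates). Camera axes: x right, y down, z forward; pixel columns grow to the right and rows downward; lengths in m; the calibration is good to about 2 mm. A picture is of the moment at which its call begins. There is no depth.
- manip.sign_off(): hands the job in; it is judged then, once.
Trained networks look in a picture, given as the dict that the camera call returned (one of the last four; its "shot" number tells which), for a name from the list of things; names that differ only in an ending like _2 or _b are one class to them, and where a whole thing is asked for, a point or a joint stands for the part that bears it (a point fixed in the world has none). Each returns a list of dicts, best first, with "confidence" (0 to 1); they miss things now and then, are a little off and sometimes report something else, mostly with a low value. They report only what shows in the picture. A call takes as long as a camera call. They do not tell look-alikes from the thing itself.
- manip.regions_of(name, picture): "region" (384x512 bool, what is visible of it) and "point" ([column, row] in pixels, amid what is visible of it).
- manip.landmark_of(name, picture): "point" ([column, row] in pixels: a listed point, or the origin of a listed thing).
The state is a dict: "time_s": time; "joints": joint angles; "qd": joint speeds; "effort": joint torques, N m; "eef_pos": TCP position; "tcp_rot": TCP orientation; "force": force on the tool from outside, world axes, zero at the start; "ft_torque": the same for the moment, N m; "finger_gap": opening from 0.0 (shut) to 1.0 (fully open); "grasp_force": force on a finger pad.
Only numpy, scipy, OpenCV 4.12 (cv2) and the standard library are available. Lean on these libraries where they do the work, as an engineer would, in place of code of your own. Each camera call takes 0.05 s, during which the arm holds its last target. There are 200 camera calls.

TASK

Load the two cuvette-ring spindles: put the white ring on the spindle with the blue foot and the yellow ring on top of it, and put the red ring on the spindle with the green foot. Then lock each stack by pressing the cap of the foot's colour onto the spindle's tip, straight down, until it is fully home and holds by itself. Do not knock over or push aside the specimen pot and the amber reagent bottle, and leave everything released and standing still.

Things in the scene. Friction and masses are not known exactly. Their poses are not given: they have to be found in the camera images.
- white_ring: white cuvette ring, a short thick tube with a flat top and underside, 58 mm outer diameter, hole 25 mm, 18 mm high, 60 g; twelve black dots on its top. Lies flat on the bench. Origin at the centre of its underside, z up; yaw is of no account
- yellow_ring: yellow cuvette ring, a short thick tube with a flat top and underside, 58 mm outer diameter, hole 25 mm, 18 mm high, 60 g; twelve black dots on its top. Lies flat on the bench. Origin at the centre of its underside, z up; yaw is of no account
- red_ring: red cuvette ring, a short thick tube with a flat top and underside, 58 mm outer diameter, hole 25 mm, 18 mm high, 60 g; twelve black dots on its top. Lies flat on the bench. Origin at the centre of its underside, z up; yaw is of no account
- blue_cap: blue push-on cap, mouth down: skirt 34 mm in diameter, 25 mm high, then a round grip 26 mm in diameter up to 50 mm; 60 g. Bore 16 mm wide, 22 mm deep. Origin: centre of the mouth, z up, any yaw. Unpressed it perches over 8 mm high on the spindle's sprung pads; held upright and pushed down with 8 to 15 N it slides home, roof on the spindle's tip, and pad friction holds it
- green_cap: green push-on cap, mouth down: skirt 34 mm in diameter, 25 mm high, then a round grip 26 mm in diameter up to 50 mm; 60 g. Bore 16 mm wide, 22 mm deep. Origin: centre of the mouth, z up, any yaw. Unpressed it perches over 8 mm high on the spindle's sprung pads; held upright and pushed down with 8 to 15 N it slides home, roof on the spindle's tip, and pad friction holds it
- blue_spindle: fixed upright steel spindle on a round blue foot 72 mm in diameter, 10 mm high. Origin: centre of the foot's underside, z up. Post 16 mm in diameter with room for two stacked rings, then a 22 mm nose with tapered tip and four sprung brass pads, 18 mm across, tapering towards the tip; tip 70 mm above the origin. A cap fully home has its mouth 48 mm above the origin, 2 mm clear of the ring below
- green_spindle: fixed upright steel spindle on a round green foot 72 mm in diameter, 10 mm high. Origin: centre of the foot's underside, z up. Post 16 mm in diameter with room for one ring, then a 22 mm nose with tapered tip and four sprung brass pads, 18 mm across, tapering towards the tip; tip 52 mm above the origin. A cap fully home has its mouth 30 mm above the origin, 2 mm clear of the ring below
- specimen_pot: bystander: small white pot with a grey lid, 48 mm in diameter, 58 mm high, loose; origin at the centre of its underside. To be left standing where it is
- reagent_bottle: bystander: small amber bottle with a black cap, 38 mm in diameter, 66 mm high, loose; origin at the centre of its underside. To be left standing where it is
Mind the look-alikes: they are no part of the job. Leave any pink or purple look-alike of the green_cap alone.

How it is judged:
At the end, for the whole second after the job is handed in: White ring on the blue foot, yellow ring on it, red ring on the green foot (round the spindle, heights within 3 mm); each foot's cap pressed home on its spindle (within 3 mm of home height, 4 mm of centre); none tilted over 0.15 rad; all released and at rest (horizontal distance between each of white_ring, yellow_ring and blue_spindle below 0.008 m and z of white_ring in the frame of blue_spindle between 0.007 and 0.013 m and angle between each of white_ring, yellow_ring, red_ring, blue_cap, green_cap's own z axis and vertical below 0.15 rad and linear speed of each of white_ring, yellow_ring, red_ring, blue_cap, green_cap below 0.02 m/s and angular speed of each of white_ring, yellow_ring, red_ring, blue_cap, green_cap below 0.3 rad/s and z of yellow_ring in the frame of blue_spindle between 0.025 and 0.031 m and horizontal distance between red_ring and green_spindle below 0.008 m and z of red_ring in the frame of green_spindle between 0.007 and 0.013 m and horizontal distance between blue_cap and blue_spindle below 0.004 m and z of blue_cap in the frame of blue_spindle between 0.045 and 0.051 m and horizontal distance between green_cap and green_spindle below 0.004 m and z of green_cap in the frame of green_spindle between 0.027 and 0.033 m); the robot touches nothing.
It fails at once if the specimen pot is knocked over or pushed more than 25 mm (angle between specimen_pot's own z axis and vertical above 0.35 rad or distance of specimen_pot from where it was at the start of the episode above 0.025 m).
It fails at once if the reagent bottle is knocked over or pushed more than 25 mm (angle between reagent_bottle's own z axis and vertical above 0.35 rad or distance of reagent_bottle from where it was at the start of the episode above 0.025 m).
It also fails if it takes over 115 s, if anything falls off the work surface, if the arm or the gripper's body presses on something with over 40 N, if the wrist force passes 120 N, or if a joint passes its speed limit or range.

## Working session

There is one attempt and no reset: what is moved stays moved. The work goes in short steps, Python scripts to look and compute and a tool call to move; the robot and the scene stay as the last step left them, time stands still between calls to the robot, and variables do not carry over. Pictures are saved under pics/ and viewed, at most 14 in all, crops included, and the job is handed in when it is done.

Besides the shell and the picture viewer there is one more tool, called after "Call:" as name(argument=value, ...) on one line, values as JSON. carry_out: Moves the arm, as the interface text tells. Its arguments: {"type":"object","properties":{"targets":{"type":"array"},"grip_force":{"type":"number"}},"required":["targets"]}

```bash
mkdir -p pics; ls
cat > h.py <<'E'
import numpy as np, cv2
from bench import manip
def px2w(f,p,z):
    K=np.array(f["camera_matrix"]);T=np.array(f["T"])
    d=T[:3,:3]@np.linalg.solve(K,[p[0],p[1],1.]);o=T[:3,3]
    return o+d*(z-o[2])/d[2]
def w2px(f,w):
    K=np.array(f["camera_matrix"]);T=np.array(f["T"])
    c=K@(T[:3,:3].T@(np.array(w)-T[:3,3]));return c[:2]/c[2]
def save(f,n,s=1.5):
    cv2.imwrite(f"pics/{n}.png",cv2.resize(f["image"][:,:,::-1],None,fx=s,fy=s))
E
python3 - <<'E'
from h import *
np.set_printoptions(precision=4,suppress=True)
s=manip.sense();print({k:s[k] for k in("time_s","eef_pos","tcp_rot","force","finger_gap")})
for n in("top","side"):
    f=manip.grab_frame(n);save(f,n+"0");print(n,np.array(f["T"])[:3,3],np.array(f["T"])[:3,2])
    for t in"white_ring yellow_ring red_ring blue_cap green_cap blue_spindle green_spindle specimen_pot reagent_bottle".split():
        print(t,[(np.round(r["point"]),round(r["confidence"],2),px2w(f,r["point"],0)[:2]) for r in manip.landmark_of(t,f)[:3]])
E
```

```text
pics
{'time_s': 0.0, 'eef_pos': array([0.2134, 0.5605, 0.2301]), 'tcp_rot': array([-0.0002,  0.1809,  0.9835, -0.001 ]), 'force': array([-0.5415, -0.4364,  0.1456]), 'finger_gap': 1.0006792531538455}
top [ 0.4742 -0.0435  1.1067] [ 0.0699  0.0216 -0.9973]
white_ring [(array([255., 179.]), 0.74, array([ 0.584 , -0.0143]))]
yellow_ring [(array([203., 226.]), 0.71, array([0.4691, 0.1127]))]
red_ring [(array([136., 237.]), 0.76, array([0.4437, 0.275 ]))]
blue_cap [(array([290., 227.]), 0.62, array([ 0.4663, -0.0972]))]
green_cap [(array([327., 254.]), 0.65, array([ 0.4015, -0.1855])), (array([357., 252.]), 0.64, array([ 0.4052, -0.2588])), (array([390., 260.]), 0.58, array([ 0.3882, -0.3362]))]
blue_spindle [(array([336., 182.]), 0.91, array([ 0.5758, -0.2108])), (array([253., 176.]), 0.43, array([ 0.5899, -0.0097]))]
green_spindle [(array([151., 175.]), 0.76, array([0.5934, 0.2411]))]
specimen_pot [(array([210., 119.]), 0.86, array([0.7326, 0.097 ])), (array([360., 254.]), 0.36, array([ 0.4014, -0.2657]))]
reagent_bottle [(array([294., 116.]), 0.68, array([ 0.7364, -0.1099])), (array([1
[... 285 characters left out ...]
87]))]
red_ring [(array([214., 144.]), 0.52, array([0.4508, 0.3088]))]
blue_cap [(array([220., 216.]), 0.59, array([ 0.465 , -0.0919])), (array([197., 262.]), 0.17, array([ 0.4106, -0.2515]))]
green_cap [(array([197., 243.]), 0.86, array([ 0.4091, -0.1883])), (array([184., 294.]), 0.71, array([ 0.3871, -0.3402])), (array([223., 250.]), 0.61, array([ 0.47 , -0.217]))]
blue_spindle [(array([269., 244.]), 0.82, array([ 0.5766, -0.2095]))]
green_spindle [(array([250., 151.]), 0.5, array([0.5711, 0.2454]))]
specimen_pot [(array([309., 174.]), 0.84, array([0.7323, 0.0791]))]
reagent_bottle [(array([328., 215.]), 0.9, array([ 0.7391, -0.1165])), (array([224., 174.]), 0.18, array([0.4802, 0.112 ]))]
```

View pics/top0.png

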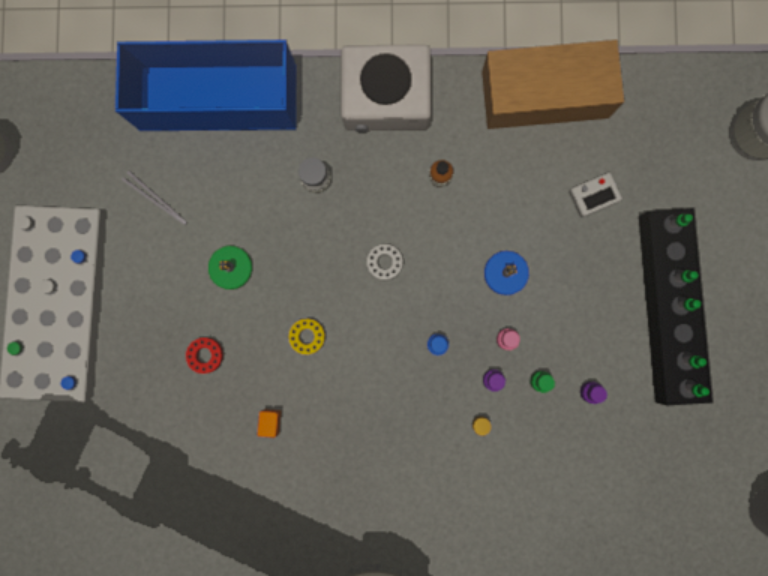

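View pics/side0.png

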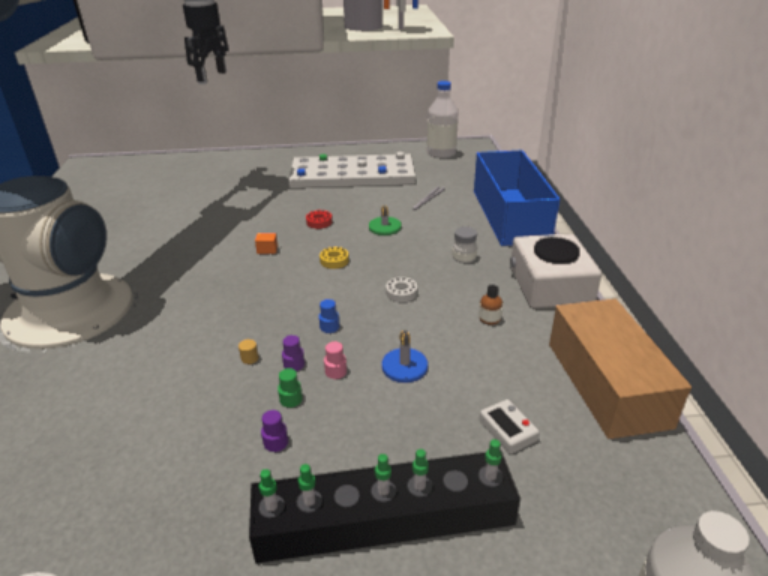

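The top view shows the rings at about (256,175), (204,225) and (136,237) px, and the feet at (153,178) and (338,182). The blue cap is at (292,229) and the green cap at (362,254), with a purple or pink look-alike on either side of it. I'll refine these by segmentation.

```bash
cat >> h.py <<'E'
def cen(f,name,near,z,full=True,R=26):
    "colour blob centre near pixel -> world xy at height z"
    hsv=cv2.cvtColor(f["image"],cv2.COLOR_RGB2HSV)
    lo,hi={"white":((0,0,150),(180,60,255)),"yellow":((22,120,80),(35,255,255)),"red":((0,140,70),(6,255,255)),"blue":((100,120,60),(125,255,255)),"green":((50,120,40),(80,255,255))}[name]
    m=cv2.inRange(hsv,lo,hi)
    if name=="red": m|=cv2.inRange(hsv,(172,140,70),(180,255,255))
    k=np.zeros_like(m);cv2.circle(k,(int(near[0]),int(near[1])),R,255,-1);m&=k
    c=max(cv2.findContours(m,cv2.RETR_EXTERNAL,cv2.CHAIN_APPROX_NONE)[0],key=cv2.contourArea)
    h=cv2.convexHull(c);M=cv2.moments(h);p=(M["m10"]/M["m00"],M["m01"]/M["m00"])
    return p,px2w(f,p,z)[:2],cv2.minEnclosingCircle(c)[1],cv2.contourArea(h)
E
python3 - <<'E'
from h import *
np.set_printoptions(precision=4,suppress=True)
for cam,L in (("top",dict(wr=("white",(256,175),.012),yr=("yellow",(204,225),.012),rr=("red",(136,237),.012),gf=("green",(153,178),.009),bf=("blue",(338,182),.009),bc=("blue",(292,229),.03),gc=("green",(362,254),.03))),
 ("side",dict(wr=("white",(268,193),.012),yr=("yellow",(223,171),.012),rr=("red",(212,146),.012),gf=("green",(256,151),.007),bf=("blue",(270,243),.007),bc=("blue",(219,211),.025),gc=("green",(193,259),.025)))):
    f=manip.grab_frame(cam)
    for k,(n,p,z) in L.items():
        a=cen(f,n,p,z); print(cam,k,np.round(a[0],1),a[1],round(a[2],1),a[3])
E
```

```text
top wr [255.9 174.2] [ 0.5935 -0.0168] 11.5 388.0
top yr [203.9 223.9] [0.4745 0.108 ] 12.2 448.0
top rr [135.6 236.6] [0.4445 0.2723] 12.1 434.5
top gf [152.9 178. ] [0.5859 0.233 ] 14.4 624.0
top bf [337.2 181.6] [ 0.5748 -0.2122] 14.8 653.0
top bc [291.4 229.4] [ 0.461  -0.1001] 7.0 138.0
top gc [361.3 254.4] [ 0.4025 -0.2623] 7.7 150.0
side wr [267.1 190.1] [ 0.5964 -0.0055] 11.0 208.0
side yr [222.4 171.2] [0.4766 0.1071] 9.3 196.0
side rr [212.2 145.7] [0.4468 0.2715] 8.3 147.5
side gf [256.2 150. ] [0.5889 0.2345] 10.1 165.0
side bf [269.4 243.2] [ 0.5775 -0.2145] 14.8 512.5
side bc [218.7 210.8] [ 0.4632 -0.1022] 10.7 211.0
side gc [192.5 258.5] [ 0.4046 -0.2654] 12.4 281.5
```

Call:
carry_out(targets=[[[0, 0, 0], -0.18, 8.54], [[0, 0, 0], -0.364, 8.54], [[0, 0, 0], -0.364, 8.54]], grip_force=50)

```text
time_s: 1.48
eef_pos: [0.2135, 0.5607, 0.2313]
tcp_rot: [0.0, 0.001, 1.0, 0.0]
force: [-0.0, 0.4, 0.2]
finger_gap: 0.997
grasp_force: 0.0
```

Call:
carry_out(targets=[[[-23.2, -28.9, 6], 0, 8.54], [[-23.2, -28.9, 6], 0, 8.54], [[-23.2, -28.9, 6], 0, 8.54], [[-23.2, -28.9, 6], 0, 8.54], [[-23.2, -28.9, 6], 0, 8.54]])

```text
time_s: 2.1
eef_pos: [0.4076, 0.3186, 0.1813]
tcp_rot: [0.0, 0.002, 1.0, 0.0]
force: [0.6, 0.8, -0.9]
finger_gap: 1.002
grasp_force: 0.0
```

Call:
carry_out(targets=[[[0, 0, 0], 0, 8.54], [[0, 0, 0], 0, 8.54], [[0, 0, 0], 0, 8.54]])

```text
time_s: 2.48
eef_pos: [0.4059, 0.3215, 0.1818]
tcp_rot: [0.0, -0.001, 1.0, 0.0]
force: [-0.3, 0.6, 0.9]
finger_gap: 1.002
grasp_force: 0.0
```

Call:
carry_out(targets=[[[-4.0, -4.95, 6], 0, 8.54], [[-4.0, -4.95, 12.2], 0, 8.54], [[-4.0, -4.95, 12.2], 0, 8.54], [[-4.0, -4.95, 12.2], 0, 8.54]])

```text
time_s: 2.98
eef_pos: [0.4457, 0.2714, 0.059]
tcp_rot: [-0.001, -0.001, 1.0, -0.0]
force: [0.7, 0.9, 0.3]
finger_gap: 1.0
grasp_force: 0.0
```

Run:
```python
from h import *
s=manip.sense();print(s["eef_pos"])
out=[]
for c in("top","side"):
    f=manip.grab_frame(c);p=w2px(f,s["eef_pos"]);x,y=(p-[50,40]).astype(int);x,y=max(x,0),max(y,0)
    out.append(cv2.resize(f["image"][y:y+80,x:x+100,::-1],(400,320),interpolation=cv2.INTER_CUBIC));print(c,x,y,p)
cv2.imwrite("pics/red1.png",np.hstack(out))
```

```text
[0.44572493 0.27142606 0.05895352]
top 80 196 [130.10321268 236.65724614]
side 160 92 [210.75292128 132.78153979]
```

View pics/red1.png

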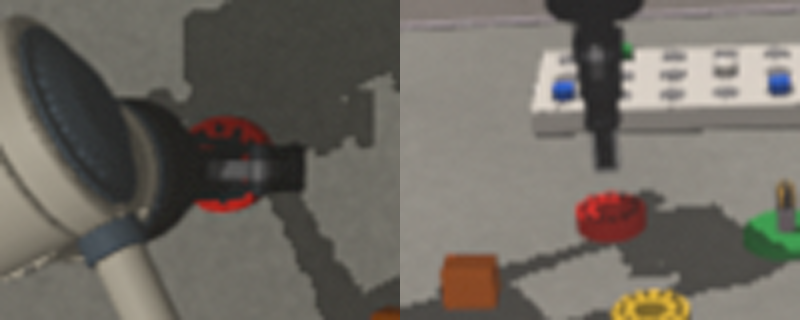

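The gripper is centred over the red ring to within a few mm, so I'll descend and grip.

Call:
carry_out(targets=[[[-0.1, 0, 3], 0, 8.54], [[-0.1, 0, 5.6], 0, 8.54], [[-0.1, 0, 5.6], 0, 5.2], [[-0.1, 0, 5.6], 0, 5.2], [[-0.1, 0, 5.6], 0, 5.2]])

```text
time_s: 3.7
eef_pos: [0.4492, 0.2719, 0.0065]
tcp_rot: [0.002, -0.0, 1.0, 0.001]
force: [-0.4, 0.6, 7.0]
finger_gap: 0.649
grasp_force: 53.5
```

Call:
carry_out(targets=[[[0, 0, 0], 0, 5.2], [[0, 0, 0], 0, 5.2], [[0, 0, 0], 0, 5.2]])

```text
time_s: 4.08
eef_pos: [0.4493, 0.2719, 0.0066]
tcp_rot: [0.002, -0.0, 1.0, 0.001]
force: [-1.9, 1.6, 6.1]
finger_gap: 0.647
grasp_force: 53.5
```

Call:
carry_out(targets=[[[0, 0, -4], 0, 5.2], [[0, 0, -8], 0, 5.2], [[0, 0, -8], 0, 5.2], [[0, 0, -8], 0, 5.2]])

```text
time_s: 4.58
eef_pos: [0.4477, 0.2708, 0.0836]
tcp_rot: [0.0, -0.0, 1.0, 0.0]
force: [-1.1, 0.3, -2.2]
finger_gap: 0.648
grasp_force: 53.2
```

```bash
cat >> h.py <<'E'
def look(name,w=50,h=40,dz=0):
    s=manip.sense();out=[]
    print("t",s["time_s"],"eef",np.round(s["eef_pos"],4),"F",np.round(s["force"],1),"gap",s["finger_gap"]*85.4)
    for c in("top","side"):
        f=manip.grab_frame(c);p=w2px(f,np.array(s["eef_pos"])+[0,0,dz]);x,y=np.maximum((p-[w,h]).astype(int),0)
        out.append(cv2.resize(f["image"][y:y+2*h,x:x+2*w,::-1],(400,320),interpolation=cv2.INTER_CUBIC));print(c,"crop at",x,y,"scale",200/w,"tcp px",np.round(p,1))
    cv2.imwrite(f"pics/{name}.png",np.hstack(out))
E
python3 -c "
from h import *
look('red2')"
```

```text
t 4.575 eef [0.4477 0.2708 0.0836] F [-1.1  0.3 -2.2] gap 55.36839628144166
top crop at 77 196 scale 4.0 tcp px [127.1 236.1]
side crop at 160 85 scale 4.0 tcp px [210.8 125.8]
```

View pics/red2.png

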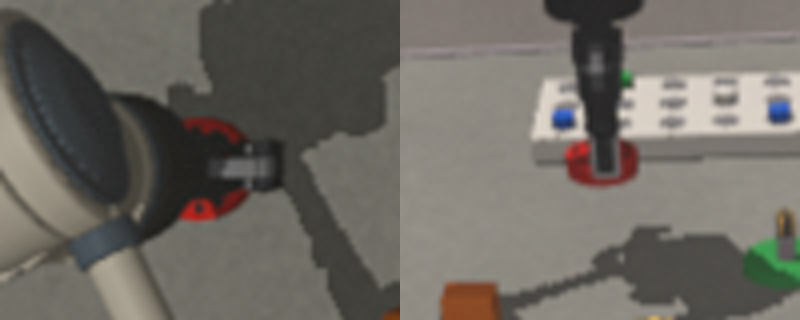

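Call:
carry_out(targets=[[[-6, -1.5, 0], 0, 5.2], [[-12, -3.0, 0], 0, 5.2], [[-14.0, -3.7, 0], 0, 5.2], [[-14.0, -3.7, 0], 0, 5.2], [[-14.0, -3.7, 0], 0, 5.2]])

```text
time_s: 5.3
eef_pos: [0.5865, 0.234, 0.0823]
tcp_rot: [-0.001, -0.0, 1.0, -0.0]
force: [-0.5, 0.5, -0.2]
finger_gap: 0.643
grasp_force: 53.2
```

Run:
```python
from h import *
look('red3',dz=-.04)
s=manip.sense();z=s["eef_pos"][2]-.0066+.012
for c in("side","top"):
    f=manip.grab_frame(c);a=cen(f,"red",w2px(f,[s["eef_pos"][0],s["eef_pos"][1],z]),z);print(c,a)
```

```text
t 5.3 eef [0.5865 0.234  0.0823] F [-0.5  0.5 -0.2] gap 54.92609075553955
top crop at 99 136 scale 4.0 tcp px [149.  176.3]
side crop at 205 100 scale 4.0 tcp px [255.3 140.4]
side ((250.6969696969697, 127.86713286713287), array([0.57224171, 0.23027817]), 6.445711612701416, 71.5)
top ((146.53856749311294, 183.08264462809916), array([0.56636396, 0.22729394]), 9.227178573608398, 121.0)
```

View pics/red3.png

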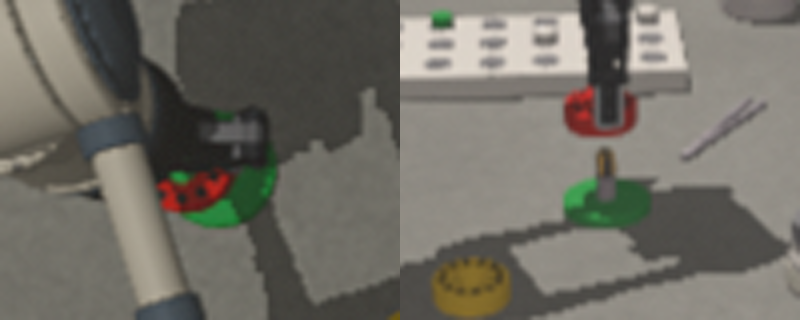

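The ring looks shifted or tilted in the grip, so I'll zoom in.

Run:
```python
from h import *
look('red4',w=22,h=18,dz=-.01)
s=manip.sense()
for c in("side","top"):
    f=manip.grab_frame(c)
    for z in(.0,.01,.052,.0757,.09): print(c,z,w2px(f,[.5874,.2337,z]))
```

```text
t 5.5 eef [0.5869 0.2344 0.0836] F [ 0.7  0.6 -1.2] gap 55.394047095417555
top crop at 123 156 scale 9.090909090909092 tcp px [145.3 174.7]
side crop at 233 113 scale 9.090909090909092 tcp px [255.3 131.4]
side 0.0 [255.76925357 152.04125031]
side 0.01 [255.73271033 149.32793442]
side 0.052 [255.57564161 137.66566773]
side 0.0757 [255.4843646  130.88839909]
side 0.09 [255.42833331 126.72810668]
top 0.0 [153.58645952 177.74418195]
top 0.01 [152.56369625 177.32947672]
top 0.052 [148.05907668 175.50296482]
top 0.0757 [145.35737221 174.40749044]
top 0.09 [143.66712909 173.72213863]
```

View pics/red4.png

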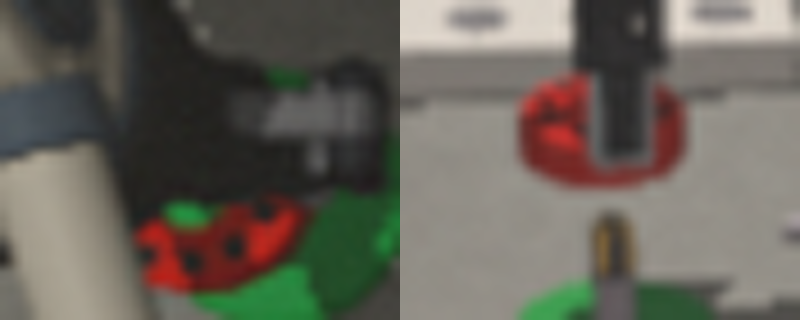

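Call:
carry_out(targets=[[[-0.35, -0.05, 0], 0, 5.2], [[-0.35, -0.05, 2.0], 0, 5.2], [[-0.35, -0.05, 3.5], 0, 5.2], [[-0.35, -0.05, 3.5], 0, 5.2]])

```text
time_s: 6.2
eef_pos: [0.5895, 0.2327, 0.0448]
tcp_rot: [-0.003, -0.0, 1.0, -0.001]
force: [-0.1, 0.2, -1.0]
finger_gap: 0.651
grasp_force: 53.2
```

Run:
```python
from h import *
look('red5',w=22,h=18,dz=-.01)
```

```text
t 6.2 eef [0.5895 0.2327 0.0448] F [-0.1  0.2 -1. ] gap 55.609390987138426
top crop at 128 157 scale 9.090909090909092 tcp px [150.4 175.4]
side crop at 234 124 scale 9.090909090909092 tcp px [256.3 142.6]
```

View pics/red5.png

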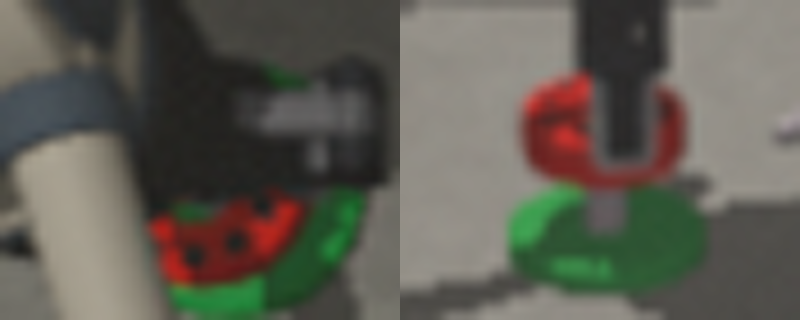

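The ring is threaded onto the spindle with no contact force. I'll lower it and release.

Call:
carry_out(targets=[[[0, 0, 2.0], 0, 5.2], [[0, 0, 2.6], 0, 5.2], [[0, 0, 2.7], 0, 5.2], [[0, 0, 2.7], 0, 5.2]])

```text
time_s: 6.8
eef_pos: [0.5913, 0.2333, 0.0215]
tcp_rot: [0.0, -0.0, 1.0, 0.0]
force: [0.1, 0.0, -0.6]
finger_gap: 0.647
grasp_force: 53.2
```

Call:
carry_out(targets=[[[0, 0, 0], 0, 8.54], [[0, 0, 0], 0, 8.54], [[0, 0, 0], 0, 8.54], [[0, 0, -5], 0, 8.54], [[0, 0, -10], 0, 8.54]])

```text
time_s: 7.42
eef_pos: [0.5907, 0.2331, 0.1218]
tcp_rot: [-0.001, -0.0, 1.0, -0.0]
force: [0.1, -0.2, 0.2]
finger_gap: 1.002
grasp_force: 0.0
```

Call:
carry_out(targets=[[[0, -6, 0], 0, 8.54], [[0, -12, 0], 0, 8.54], [[0, -18, 0], 0, 8.54], [[0, -24.8, 0], 0, 8.54], [[0, -24.8, 0], 0, 8.54]])

```text
time_s: 8.05
eef_pos: [0.591, -0.0188, 0.1216]
tcp_rot: [0.0, 0.003, 1.0, -0.001]
force: [0.1, -0.1, 0.0]
finger_gap: 0.996
grasp_force: 0.0
```

Run:
```python
from h import *
print(manip.sense()["eef_pos"])
for c,p,g in(("top",(151,177),(153,178)),("side",(256,147),(256,150))):
    f=manip.grab_frame(c); print(c,cen(f,"red",p,.024),cen(f,"green",g,.008))
    x,y=p
    cv2.imwrite(f"pics/r6{c}.png",cv2.resize(f["image"][y-20:y+20,x-25:x+25,::-1],(400,320),interpolation=cv2.INTER_CUBIC))
cv2.imwrite("pics/r6.png",np.hstack([cv2.imread(f"pics/r6{c}.png") for c in("top","side")]))
```

```text
[ 0.59104349 -0.01883038  0.12156139]
top ((152.12403100775194, 176.91962464300283), array([0.58694548, 0.23123218]), 11.83657455444336, 408.5) ((153.7770870337478, 178.63291888691532), array([0.5844117 , 0.23120395]), 14.43686580657959, 563.0)
side ((255.73651960784312, 146.63970588235293), array([0.58685262, 0.22588958]), 7.905794143676758, 136.0) ((253.30455635491603, 152.2398081534772), array([0.57816038, 0.218851  ]), 8.860122680664062, 69.5)
```

View pics/r6.png

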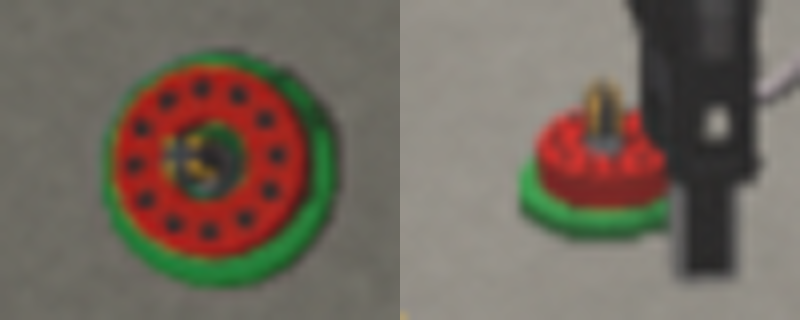

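The red ring sits flat and centred on the green foot. Next is the white ring.

Call:
carry_out(targets=[[[-0.4, 0.2, 5], 0, 8.54], [[-0.4, 0.2, 9], 0, 8.54], [[-0.4, 0.2, 11.3], 0, 8.54], [[-0.4, 0.2, 11.3], 0, 8.54], [[-0.4, 0.2, 11.3], 0, 5.2]])

```text
time_s: 8.78
eef_pos: [0.5961, -0.0116, 0.0098]
tcp_rot: [0.001, -0.001, 1.0, 0.0]
force: [0.1, 0.7, 0.3]
finger_gap: 0.818
grasp_force: 0.0
```

Call:
carry_out(targets=[[[0, 0, 0], 0, 5.2], [[0, 0, 0], 0, 5.2], [[0, 0, 0], 0, 5.2], [[0, 0, 0], 0, 5.2]])

```text
time_s: 9.28
eef_pos: [0.5969, -0.0123, 0.0114]
tcp_rot: [0.002, -0.0, 1.0, 0.0]
force: [-0.6, 2.4, 6.1]
finger_gap: 0.63
grasp_force: 51.3
```

Call:
carry_out(targets=[[[0, 0, -4], 0, 5.2], [[0, 0, -9.5], 0, 5.2], [[0, 0, -9.5], 0, 5.2]])

```text
time_s: 9.65
eef_pos: [0.5986, -0.013, 0.1112]
tcp_rot: [0.006, -0.0, 1.0, -0.0]
force: [-0.7, -0.3, 0.5]
finger_gap: 0.628
grasp_force: 52.6
```

Call:
carry_out(targets=[[[0.5, -5, 0], 0, 5.2], [[1, -11, 0], 0, 5.2], [[1.9, -17, 0], 0, 5.2], [[1.9, -20, 0], 0, 5.2], [[1.9, -20, 0], 0, 5.2]])

```text
time_s: 10.28
eef_pos: [0.5757, -0.215, 0.1029]
tcp_rot: [-0.0, 0.002, 1.0, -0.0]
force: [0.0, -0.2, -0.9]
finger_gap: 0.627
grasp_force: 52.7
```

Run:
```python
from h import *
look('w1',w=25,h=20,dz=-.02)
f=manip.grab_frame("side");print(cen(f,"blue",(270,243),.007)[:2])
for z in(.0,.01,.07,.1): print(z,w2px(f,[.576,-.2133,z]))
```

```text
t 10.275 eef [ 0.5757 -0.215   0.1029] F [ 0.  -0.2 -0.9] gap 53.54902056218559
top crop at 318 158 scale 8.0 tcp px [343.5 178.2]
side crop at 243 197 scale 8.0 tcp px [268.9 217.5]
((269.3780295876613, 242.93484419263456), array([ 0.57740297, -0.21371417]))
0.0 [268.73336866 245.11741417]
0.01 [268.76236519 241.88310717]
0.07 [268.94418129 221.60312269]
0.1 [269.04045797 210.86430822]
```

View pics/w1.png

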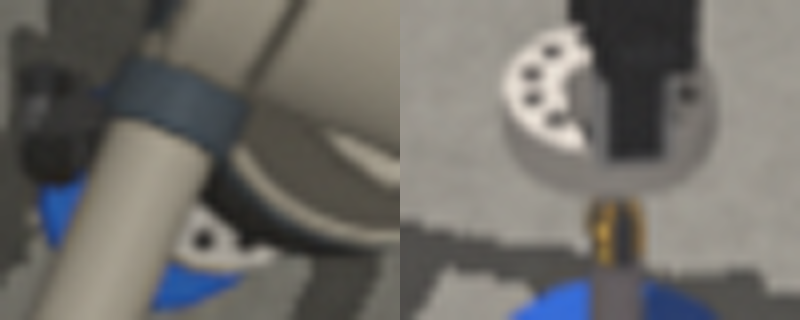

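Call:
carry_out(targets=[[[-0.2, 0.1, 0], 0, 5.2], [[-0.2, 0.1, 2], 0, 5.2], [[-0.2, 0.1, 3.5], 0, 5.2], [[-0.2, 0.1, 4], 0, 5.2], [[-0.2, 0.1, 4], 0, 5.2]])

```text
time_s: 11.05
eef_pos: [0.5778, -0.2115, 0.0623]
tcp_rot: [-0.001, -0.0, 1.0, 0.0]
force: [-0.8, -0.3, -0.7]
finger_gap: 0.63
grasp_force: 52.7
```

Call:
carry_out(targets=[[[0, -0.15, 1], 0, 5.2], [[0, -0.15, 2.5], 0, 5.2], [[0, -0.15, 3.7], 0, 5.2], [[0, -0.15, 4.0], 0, 5.2], [[0, -0.15, 4.0], 0, 5.2]])

```text
time_s: 11.68
eef_pos: [0.5782, -0.2132, 0.0231]
tcp_rot: [-0.0, -0.0, 1.0, 0.0]
force: [0.1, 0.3, -0.7]
finger_gap: 0.628
grasp_force: 52.7
```

Call:
carry_out(targets=[[[0, 0, 0], 0, 8.54], [[0, 0, 0], 0, 8.54], [[0, 0, 0], 0, 8.54], [[0, 0, -5], 0, 8.54], [[0, 0, -11], 0, 8.54]])

```text
time_s: 12.3
eef_pos: [0.5773, -0.2128, 0.1328]
tcp_rot: [-0.002, -0.0, 1.0, 0.001]
force: [1.5, 0.4, 0.3]
finger_gap: 1.003
grasp_force: 0.0
```

Call:
carry_out(targets=[[[5, 16, 0], 0, 8.54], [[10, 32, 0], 0, 8.54], [[10, 32, 0], 0, 8.54], [[10, 32, 0], 0, 8.54], [[10, 32, 0], 0, 8.54]])

```text
time_s: 12.92
eef_pos: [0.4842, 0.0867, 0.1338]
tcp_rot: [0.001, 0.0, 1.0, 0.0]
force: [1.7, 0.3, 0.7]
finger_gap: 1.001
grasp_force: 0.0
```

```bash
cat >> h.py <<'E'
def spin(name,w=25,h=20,xy=(.576,-.2133)):
    out=[]
    for c in("top","side"):
        f=manip.grab_frame(c);p=w2px(f,[*xy,.03]);x,y=np.maximum((p-[w,h]).astype(int),0)
        out.append(cv2.resize(f["image"][y:y+2*h,x:x+2*w,::-1],(400,320),interpolation=cv2.INTER_CUBIC))
    cv2.imwrite(f"pics/{name}.png",np.hstack(out))
E
python3 -c "
from h import *
print(manip.sense()['eef_pos']);spin('w2')"
```

```text
[0.48424107 0.08674543 0.1337527 ]
```

View pics/w2.png

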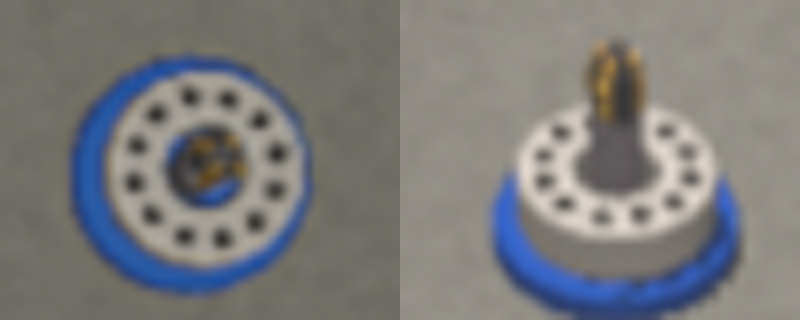

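The white ring is seated flat on the blue foot. Now the yellow one.

Call:
carry_out(targets=[[[0.8, 2.0, 3], 0, 8.54], [[0.8, 2.0, 6], 0, 8.54], [[0.8, 2.0, 6], 0, 8.54], [[0.8, 2.0, 6], 0, 8.54]])

```text
time_s: 13.52
eef_pos: [0.4778, 0.1045, 0.0746]
tcp_rot: [0.001, 0.0, 1.0, 0.0]
force: [-0.4, -0.4, 1.6]
finger_gap: 0.994
grasp_force: 0.0
```

Call:
carry_out(targets=[[[0.2, 0.3, 3], 0, 8.54], [[0.2, 0.3, 6.5], 0, 8.54], [[0.2, 0.3, 6.5], 0, 8.54], [[0.2, 0.3, 6.5], 0, 5.2], [[0.2, 0.3, 6.5], 0, 5.2]])

```text
time_s: 14.15
eef_pos: [0.4769, 0.1081, 0.0114]
tcp_rot: [0.002, 0.0, 1.0, 0.0]
force: [-0.6, -0.0, 2.1]
finger_gap: 0.633
grasp_force: 52.4
```

Call:
carry_out(targets=[[[0, 0, 0], 0, 5.2], [[0, 0, 0], 0, 5.2], [[0, 0, 0], 0, 5.2]])

```text
time_s: 14.52
eef_pos: [0.4769, 0.1081, 0.0115]
tcp_rot: [0.002, -0.0, 1.0, 0.0]
force: [-0.3, 0.3, 4.8]
finger_gap: 0.63
grasp_force: 51.5
```

Call:
carry_out(targets=[[[0, 0, -5], 0, 5.2], [[0, 0, -11], 0, 5.2], [[0, 0, -11], 0, 5.2], [[0, 0, -11], 0, 5.2]])

```text
time_s: 15.02
eef_pos: [0.4754, 0.1081, 0.1193]
tcp_rot: [0.001, -0.0, 1.0, 0.0]
force: [-1.6, -0.1, -0.6]
finger_gap: 0.63
grasp_force: 52.7
```

Call:
carry_out(targets=[[[-5, -16, 0], 0, 5.2], [[-10, -32, 0], 0, 5.2], [[-10, -32, 0], 0, 5.2], [[-10, -32, 0], 0, 5.2], [[-10, -32, 0], 0, 5.2]])

```text
time_s: 15.65
eef_pos: [0.5678, -0.1919, 0.1163]
tcp_rot: [-0.001, -0.0, 1.0, 0.001]
force: [1.1, -0.6, 0.8]
finger_gap: 0.632
grasp_force: 52.7
```

Call:
carry_out(targets=[[[0, 0, 0], 0, 5.2], [[0, 0, 0], 0, 5.2]])

```text
time_s: 15.9
eef_pos: [0.5675, -0.1899, 0.1165]
tcp_rot: [-0.002, 0.0, 1.0, 0.001]
force: [0.1, 0.6, -0.1]
finger_gap: 0.625
grasp_force: 52.8
```

Call:
carry_out(targets=[[[-1.0, -2.3, 1], 0, 5.2], [[-1.0, -2.3, 1], 0, 5.2], [[-1.0, -2.3, 1], 0, 5.2]])

```text
time_s: 16.27
eef_pos: [0.578, -0.2117, 0.1083]
tcp_rot: [-0.0, -0.001, 1.0, 0.0]
force: [-0.4, 0.4, -0.5]
finger_gap: 0.628
grasp_force: 52.8
```

Run:
```python
from h import *
look('y1',w=25,h=20,dz=-.02)
```

```text
t 16.275 eef [ 0.578  -0.2117  0.1083] F [-0.4  0.4 -0.5] gap 53.672861111748006
top crop at 317 156 scale 8.0 tcp px [342.4 176.9]
side crop at 244 194 scale 8.0 tcp px [269.8 214.6]
```

View pics/y1.png

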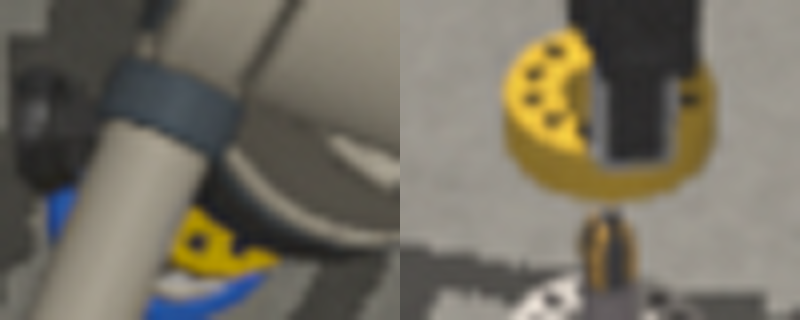

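Call:
carry_out(targets=[[[0, -0.1, 2], 0, 5.2], [[0, -0.1, 4], 0, 5.2], [[0, -0.1, 6], 0, 5.2], [[0, -0.1, 6.6], 0, 5.2], [[0, -0.1, 6.6], 0, 5.2]])

```text
time_s: 17.0
eef_pos: [0.578, -0.2142, 0.0416]
tcp_rot: [-0.0, -0.0, 1.0, 0.0]
force: [0.4, -0.0, -0.4]
finger_gap: 0.628
grasp_force: 52.8
```

Call:
carry_out(targets=[[[0, 0, 0.1], 0, 8.54], [[0, 0, 0.1], 0, 8.54], [[0, 0, 0.1], 0, 8.54], [[0, 0, -5], 0, 8.54], [[0, 0, -9], 0, 8.54]])

```text
time_s: 17.62
eef_pos: [0.5783, -0.2143, 0.1341]
tcp_rot: [0.0, -0.0, 1.0, -0.0]
force: [1.3, 0.3, -0.5]
finger_gap: 1.002
grasp_force: 0.0
```

Call:
carry_out(targets=[[[4, 4, 0], 0, 5], [[8, 8, 0], 0, 5], [[11.6, 11.3, 0], 0, 5], [[11.6, 11.3, 0], 0, 5], [[11.6, 11.3, 0], 0, 5]])

```text
time_s: 18.25
eef_pos: [0.4628, -0.1015, 0.133]
tcp_rot: [0.001, -0.0, 1.0, -0.0]
force: [-0.5, 0.2, 0.7]
finger_gap: 0.584
grasp_force: 0.0
```

Call:
carry_out(targets=[[[0, 0, 1], 0, 5], [[0, 0, 1], 0, 5]])

```text
time_s: 18.5
eef_pos: [0.4621, -0.1016, 0.1207]
tcp_rot: [-0.001, 0.0, 1.0, 0.0]
force: [0.5, 0.1, 0.1]
finger_gap: 0.589
grasp_force: 0.0
```

Run:
```python
from h import *
spin('y2'); s=manip.sense();e=s["eef_pos"];print(e)
f=manip.grab_frame("side");print(cen(f,"blue",(219,211),.025)); print(cen(f,"yellow",w2px(f,[.576,-.2133,.04]),.04)[:2])
f=manip.grab_frame("top");print(cen(f,"yellow",w2px(f,[.576,-.2133,.04]),.04)[:2])
```

```text
[ 0.46229035 -0.10162552  0.12165931]
((218.59185185185183, 210.74), array([ 0.4630877 , -0.10188936]), 10.700984001159668, 225.0)
((269.77734375, 232.86024305555554), array([ 0.57769366, -0.216701  ]))
((340.59279279279275, 179.8627027027027), array([ 0.57595484, -0.2153085 ]))
```

View pics/y2.png

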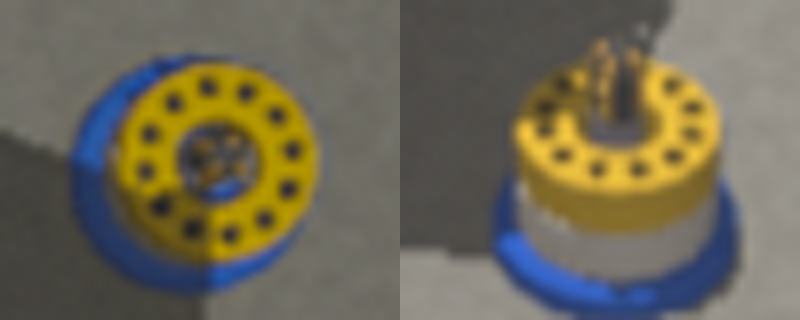

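The yellow ring is good. Now the blue cap: approach with fingers partly open and take the round grip above the skirt.

Call:
carry_out(targets=[[[0, 0.05, 4], 0, 5], [[0, 0.05, 8], 0, 5], [[0, 0.05, 9.3], 0, 5], [[0, 0.05, 9.3], 0, 5], [[0, 0.05, 9.3], 0, 5]])

```text
time_s: 19.32
eef_pos: [0.4634, -0.1011, 0.0314]
tcp_rot: [0.001, -0.0, 1.0, -0.0]
force: [0.4, 0.1, -0.3]
finger_gap: 0.587
grasp_force: 0.0
```

Call:
carry_out(targets=[[[0, 0, 0], 0, 2.0], [[0, 0, 0], 0, 2.0], [[0, 0, 0], 0, 2.0], [[0, 0, 0], 0, 2.0], [[0, 0, 0], 0, 2.0]], grip_force=80)

```text
time_s: 19.95
eef_pos: [0.4633, -0.101, 0.0311]
tcp_rot: [0.001, -0.0, 1.0, -0.0]
force: [0.1, -0.9, 7.3]
finger_gap: 0.275
grasp_force: 78.3
```

Call:
carry_out(targets=[[[0, 0, -4], 0, 2.0], [[0, 0, -9], 0, 2.0], [[0, 0, -9], 0, 2.0], [[0, 0, -9], 0, 2.0]])

```text
time_s: 20.45
eef_pos: [0.4621, -0.1007, 0.1189]
tcp_rot: [-0.0, -0.0, 1.0, 0.0]
force: [-0.5, -0.0, -0.6]
finger_gap: 0.274
grasp_force: 78.8
```

Call:
carry_out(targets=[[[-4, -4, 0], 0, 2.0], [[-8, -8, 0], 0, 2.0], [[-11.5, -11.3, 0], 0, 2.0], [[-11.5, -11.3, 0], 0, 2.0], [[-11.5, -11.3, 0], 0, 2.0]])

```text
time_s: 21.08
eef_pos: [0.5763, -0.2133, 0.1171]
tcp_rot: [-0.002, 0.0, 1.0, 0.001]
force: [-0.5, 0.4, 0.1]
finger_gap: 0.273
grasp_force: 78.9
```

Call:
carry_out(targets=[[[0, 0, 0], 0, 2.0], [[0, 0, 0], 0, 2.0]])

```text
time_s: 21.32
eef_pos: [0.577, -0.2131, 0.12]
tcp_rot: [0.0, -0.0, 1.0, -0.0]
force: [0.2, 0.1, -1.0]
finger_gap: 0.274
grasp_force: 78.9
```

Run:
```python
from h import *
look('bc1',w=20,h=16,dz=-.035)
s=manip.sense()["eef_pos"];f=manip.grab_frame("side")
for w in([*s[:2],.1],[*s[:2],.088],[*s[:2],.07],[.576,-.2135,.07],[.576,-.2135,.05]): print(w,w2px(f,w))
f=manip.grab_frame("top");
for w in([*s[:2],.1],[.576,-.2135,.07]): print(w2px(f,w))
```

```text
t 21.325 eef [ 0.577  -0.2131  0.12  ] F [ 0.2  0.1 -1. ] gap 23.386093499883017
top crop at 322 161 scale 10.0 tcp px [342.8 177.5]
side crop at 249 200 scale 10.0 tcp px [269.4 216.2]
[np.float64(0.5771524676086431), np.float64(-0.21328298080556937), 0.1] [269.56479768 210.82490303]
[np.float64(0.5771524676086431), np.float64(-0.21328298080556937), 0.088] [269.52174376 215.17062365]
[np.float64(0.5771524676086431), np.float64(-0.21328298080556937), 0.07] [269.45840948 221.56337539]
[0.576, -0.2135, 0.07] [268.95500216 221.65957667]
[0.576, -0.2135, 0.05] [268.89270758 228.59193077]
[344.02148555 176.71687095]
[341.90982043 178.57978623]
```

View pics/bc1.png

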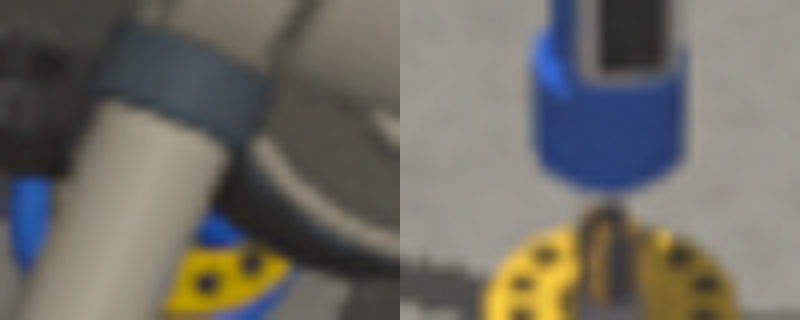

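Cap and post are aligned in column (both ≈270 px). I'll descend to the perch height first.

Call:
carry_out(targets=[[[0, 0, 1], 0, 2.0], [[0, 0, 2], 0, 2.0], [[0, 0, 2.8], 0, 2.0], [[0, 0, 2.8], 0, 2.0]])

```text
time_s: 22.02
eef_pos: [0.5769, -0.2131, 0.0891]
tcp_rot: [-0.001, -0.0, 1.0, 0.001]
force: [2.0, 1.0, -5.7]
finger_gap: 0.27
grasp_force: 78.7
```

Call:
carry_out(targets=[[[0, 0, 0.3], 0, 2.0], [[0, 0, 0.6], 0, 2.0], [[0, 0, 0.6], 0, 2.0]])

```text
time_s: 22.4
eef_pos: [0.5778, -0.2135, 0.0866]
tcp_rot: [0.001, -0.0, 1.0, 0.0]
force: [-0.2, 4.4, 4.3]
finger_gap: 0.27
grasp_force: 79.7
```

Call:
carry_out(targets=[[[0, 0.08, 0.2], 0, 2.0], [[0, 0.08, 0.4], 0, 2.0], [[0, 0.08, 0.4], 0, 2.0]])

```text
time_s: 22.78
eef_pos: [0.5778, -0.2133, 0.0828]
tcp_rot: [0.001, -0.0, 1.0, -0.001]
force: [-0.1, 1.4, 5.2]
finger_gap: 0.271
grasp_force: 79.8
```

Call:
carry_out(targets=[[[0, 0, 0.2], 0, 2.0], [[0, 0, 0.3], 0, 2.0], [[0, 0, 0.3], 0, 2.0]])

```text
time_s: 23.15
eef_pos: [0.5779, -0.2133, 0.08]
tcp_rot: [0.001, -0.0, 1.0, -0.001]
force: [0.1, 1.8, 6.1]
finger_gap: 0.271
grasp_force: 79.8
```

Still sliding at about 6 N. I'll keep going until it reaches the hard stop.

Call:
carry_out(targets=[[[0, 0, 0.15], 0, 2.0], [[0, 0, 0.25], 0, 2.0], [[0, 0, 0.25], 0, 2.0]])

```text
time_s: 23.52
eef_pos: [0.578, -0.2133, 0.0789]
tcp_rot: [0.002, -0.0, 1.0, -0.001]
force: [-1.6, 3.3, 10.8]
finger_gap: 0.269
grasp_force: 80.3
```

Call:
carry_out(targets=[[[0, 0, 0.1], 0, 2.0], [[0, 0, 0.15], 0, 2.0], [[0, 0, 0.15], 0, 2.0]])

```text
time_s: 23.9
eef_pos: [0.5782, -0.2133, 0.0788]
tcp_rot: [0.002, -0.0, 1.0, -0.001]
force: [-4.6, 4.2, 15.7]
finger_gap: 0.272
grasp_force: 80.8
```

Hard stop at mouth height 47.8 mm, so it's home. Release and move to the green cap.

Call:
carry_out(targets=[[[0, 0, -0.3], 0, 2.0], [[0, 0, -0.3], 0, 5], [[0, 0, -0.3], 0, 5], [[0, 0, -0.3], 0, 5], [[0, 0, -0.3], 0, 5]])

```text
time_s: 24.52
eef_pos: [0.5771, -0.213, 0.0769]
tcp_rot: [-0.0, -0.0, 1.0, 0.0]
force: [-1.1, -0.6, 0.2]
finger_gap: 0.585
grasp_force: 0.0
```

Call:
carry_out(targets=[[[0, 0, -4], 0, 5], [[0, 0, -7], 0, 5], [[0, 0, -7], 0, 5]])

```text
time_s: 24.9
eef_pos: [0.5787, -0.2136, 0.151]
tcp_rot: [0.003, -0.0, 1.0, -0.001]
force: [-0.3, -0.3, 0.2]
finger_gap: 0.583
grasp_force: 0.0
```

Call:
carry_out(targets=[[[6, -1.5, 0], 0, 5], [[12, -4, 0], 0, 5], [[17.4, -5, 0], 0, 5], [[17.4, -5, 0], 0, 5], [[17.4, -5, 0], 0, 5]])

```text
time_s: 25.52
eef_pos: [0.4033, -0.2629, 0.1466]
tcp_rot: [-0.0, 0.0, 1.0, 0.0]
force: [-0.5, 0.1, 0.0]
finger_gap: 0.585
grasp_force: 0.0
```

Call:
carry_out(targets=[[[0, 0, 3], 0, 5], [[0, 0, 3], 0, 5], [[0, 0, 3], 0, 5]])

```text
time_s: 25.9
eef_pos: [0.404, -0.2628, 0.1177]
tcp_rot: [-0.0, -0.001, 1.0, 0.0]
force: [0.2, 0.2, -0.2]
finger_gap: 0.586
grasp_force: 0.0
```

Run:
```python
from h import *
print(manip.sense()["eef_pos"]);spin('bc2',w=28,h=22)
f=manip.grab_frame("side");print(cen(f,"green",(193,259),.025)[:2])
```

```text
[ 0.40402709 -0.26277002  0.11773987]
((192.49437537004144, 258.5820011841326), array([ 0.40461985, -0.26561353]))
```

View pics/bc2.png

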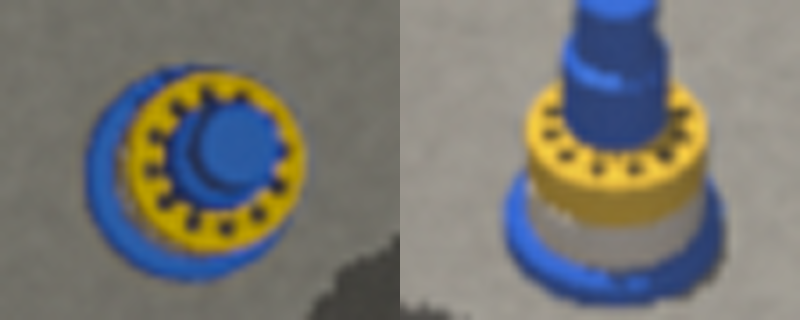

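The blue stack is complete and capped. My picture-view limit is used up, so I'll do the green cap by numbers.

Call:
carry_out(targets=[[[0, -0.1, 4], 0, 5], [[0, -0.1, 7], 0, 5], [[0, -0.1, 8.6], 0, 5], [[0, -0.1, 8.6], 0, 5], [[0, -0.1, 8.6], 0, 5]])

```text
time_s: 26.68
eef_pos: [0.4041, -0.2646, 0.033]
tcp_rot: [0.001, -0.0, 1.0, -0.001]
force: [0.1, -0.6, -0.2]
finger_gap: 0.583
grasp_force: 0.0
```

Call:
carry_out(targets=[[[0, 0, 0], 0, 2.0], [[0, 0, 0], 0, 2.0], [[0, 0, 0], 0, 2.0], [[0, 0, 0], 0, 2.0], [[0, 0, 0], 0, 2.0]], grip_force=80)

```text
time_s: 27.3
eef_pos: [0.4041, -0.2645, 0.033]
tcp_rot: [0.001, -0.0, 1.0, -0.001]
force: [-0.5, 1.1, 5.2]
finger_gap: 0.274
grasp_force: 78.3
```

Call:
carry_out(targets=[[[0, 0, -5], 0, 2.0], [[0, 0, -11], 0, 2.0], [[0, 0, -15], 0, 2.0], [[0, 0, -15], 0, 2.0]])

```text
time_s: 27.8
eef_pos: [0.4046, -0.265, 0.1858]
tcp_rot: [0.003, -0.0, 1.0, -0.002]
force: [0.2, -0.6, -0.8]
finger_gap: 0.265
grasp_force: 78.7
```

Call:
carry_out(targets=[[[0, 6, 0], 0, 2.0], [[0, 12, 0], 0, 2.0], [[0, 18, 0], 0, 2.0], [[0, 24, 0], 0, 2.0], [[-3, 29, 0], 0, 2.0]])

```text
time_s: 28.42
eef_pos: [0.4322, 0.0279, 0.1805]
tcp_rot: [-0.0, -0.0, 1.0, -0.0]
force: [1.3, -0.8, 0.5]
finger_gap: 0.271
grasp_force: 78.8
```

Call:
carry_out(targets=[[[-5, 6, 0], 0, 2.0], [[-10, 12, 0], 0, 2.0], [[-15, 18, 0], 0, 2.0], [[-15, 21, 0], 0, 2.0], [[-15, 21, 0], 0, 2.0]])

```text
time_s: 29.05
eef_pos: [0.5829, 0.2392, 0.177]
tcp_rot: [-0.003, -0.002, 1.0, -0.001]
force: [0.2, -0.9, -1.6]
finger_gap: 0.269
grasp_force: 78.8
```

Call:
carry_out(targets=[[[0, 0, 0], 0, 2.0], [[0, 0, 0], 0, 2.0]])

```text
time_s: 29.3
eef_pos: [0.5828, 0.2348, 0.1813]
tcp_rot: [-0.0, 0.0, 1.0, -0.0]
force: [-0.3, -0.8, -0.2]
finger_gap: 0.269
grasp_force: 78.8
```

Call:
carry_out(targets=[[[-0.55, -0.1, 4], 0, 2.0], [[-0.55, -0.1, 7.4], 0, 2.0], [[-0.55, -0.1, 7.4], 0, 2.0], [[-0.55, -0.1, 7.4], 0, 2.0]])

```text
time_s: 29.8
eef_pos: [0.5892, 0.2345, 0.1096]
tcp_rot: [0.001, 0.0, 1.0, 0.0]
force: [0.5, -0.0, -0.2]
finger_gap: 0.268
grasp_force: 78.9
```

Run:
```python
from h import *
f=manip.grab_frame("side");e=manip.sense()["eef_pos"];print(e)
hsv=cv2.cvtColor(f["image"],cv2.COLOR_RGB2HSV).astype(int)
g=(hsv[...,0]>45)&(hsv[...,0]<85)&(hsv[...,1]>100)
r=((hsv[...,0]<8)|(hsv[...,0]>170))&(hsv[...,1]>130)
for y in range(112,160):
    s=''.join('G' if g[y,x] else 'R' if r[y,x] else ('#' if hsv[y,x,2]<60 else '+' if hsv[y,x,1]>90 else '.') for x in range(238,276)); print(y,s)
for z in(.077,.05,.01): print(z,w2px(f,[*e[:2],z]))
```

```text
[0.58958928 0.23479633 0.11023957]
112 .................####.................
113 ..................###.................
114 ..................###.................
115 ..................###.................
116 ..................###.................
117 ..................###.................
118 ..................###.................
119 ..................###.................
120 ..................###.................
121 ......................................
122 ......................................
123 ..............GG......................
124 ..............GGGGGGGGG...............
125 ..............GGGGGGGGG...............
126 ..............GGGGGGGGG...............
127 ..............GGGGGGGGG...............
128 ..............GGGGGGGGG...............
129 ..............GGGGGGGGG...............
130 ..............+GGGGGGGG...............
131 ...............+GGGGG.................
132 ......................................
133 ......................................
134 ......................................
135 ......................................
136 .............................
[... 396 characters left out ...]

146 ..........RRRRRR+...+RRRRRRR..........
147 .........++RRRRRRRRRRRRRRRRR..........
148 ........+G+RRRRRRRRRRRRRRRRR..........
149 ........GG+RRRRRRRRRRRRRRRR++.........
150 ........GGGRRRRRRRRRRRRRRRR.G.........
151 ........GGG+RRRRRRRRRRRRR++GG.........
152 ........GGG++++RRRRRRR++++GGG.........
153 .........GGGGG+++++++GG+GGGG..........
154 ..........GGGGGGGGGGGGGGGGG...........
155 ............GGGGGGGGGGGGG+............
156 ...............++++++.................
157 ......................................
158 ......................................
159 ......................................
0.077 [256.13953606 130.3239075 ]
0.05 [256.23540582 138.03833315]
0.01 [256.3732408 149.1296062]
```

Cap centre column 256, foot and post also 256: aligned. Descend.

Call:
carry_out(targets=[[[0, -0.08, 1.2], 0, 2.0], [[0, -0.08, 2.4], 0, 2.0], [[0, -0.08, 3.3], 0, 2.0], [[0, -0.08, 3.3], 0, 2.0]])

```text
time_s: 30.35
eef_pos: [0.5879, 0.2342, 0.072]
tcp_rot: [-0.001, -0.0, 1.0, -0.0]
force: [0.9, 1.3, -7.3]
finger_gap: 0.272
grasp_force: 78.7
```

Call:
carry_out(targets=[[[0, 0, 0.3], 0, 2.0], [[0, 0, 0.6], 0, 2.0], [[0, 0, 0.6], 0, 2.0]])

```text
time_s: 30.72
eef_pos: [0.5891, 0.2343, 0.07]
tcp_rot: [0.001, -0.0, 1.0, 0.0]
force: [-2.1, -0.7, 5.2]
finger_gap: 0.271
grasp_force: 79.9
```

Call:
carry_out(targets=[[[0.04, 0, 0.2], 0, 2.0], [[0.04, 0, 0.45], 0, 2.0], [[0.04, 0, 0.45], 0, 2.0]])

```text
time_s: 31.1
eef_pos: [0.5889, 0.2342, 0.0655]
tcp_rot: [0.001, -0.0, 1.0, 0.0]
force: [-1.4, -0.4, 5.0]
finger_gap: 0.266
grasp_force: 79.9
```

Call:
carry_out(targets=[[[0, 0, 0.2], 0, 2.0], [[0, 0, 0.35], 0, 2.0], [[0, 0, 0.35], 0, 2.0]])

```text
time_s: 31.48
eef_pos: [0.589, 0.2343, 0.0628]
tcp_rot: [0.001, -0.0, 1.0, 0.0]
force: [-2.5, -0.5, 8.4]
finger_gap: 0.271
grasp_force: 80.3
```

Call:
carry_out(targets=[[[0, 0, 0.1], 0, 2.0], [[0, 0, 0.15], 0, 2.0], [[0, 0, 0.15], 0, 2.0]])

```text
time_s: 31.85
eef_pos: [0.5892, 0.2343, 0.0627]
tcp_rot: [0.002, -0.0, 1.0, 0.0]
force: [-5.5, -3.0, 12.5]
finger_gap: 0.267
grasp_force: 80.6
```

Call:
carry_out(targets=[[[0, 0, -0.25], 0, 2.0], [[0, 0, -0.25], 0, 5], [[0, 0, -0.25], 0, 5], [[0, 0, -0.25], 0, 5], [[0, 0, -0.25], 0, 5]])

```text
time_s: 32.48
eef_pos: [0.5882, 0.2342, 0.061]
tcp_rot: [-0.0, -0.0, 1.0, -0.0]
force: [0.6, 0.1, -0.1]
finger_gap: 0.586
grasp_force: 0.0
```

Call:
carry_out(targets=[[[0, 0, -5], 0, 5], [[0, 0, -10], 0, 5], [[6, 0, -10], 0, 5], [[12, 0, -10], 0, 5], [[15, 0, -10], 0, 5]])

```text
time_s: 33.1
eef_pos: [0.4361, 0.2343, 0.1615]
tcp_rot: [0.0, -0.001, 1.0, 0.0]
force: [-0.5, 0.7, 0.3]
finger_gap: 0.588
grasp_force: 0.0
```

Call:
carry_out(targets=[[[0, 0, 0], 0, 5], [[0, 0, 0], 0, 5], [[0, 0, 0], 0, 5]])

```text
time_s: 33.48
eef_pos: [0.4391, 0.2341, 0.1611]
tcp_rot: [-0.0, 0.0, 1.0, -0.0]
force: [1.0, 0.7, 1.0]
finger_gap: 0.585
grasp_force: 0.0
```

Run:
```python
from h import *
f=manip.grab_frame("side");print(manip.sense()["eef_pos"])
hsv=cv2.cvtColor(f["image"],cv2.COLOR_RGB2HSV).astype(int)
g=(hsv[...,0]>45)&(hsv[...,0]<85)&(hsv[...,1]>100)
r=((hsv[...,0]<8)|(hsv[...,0]>170))&(hsv[...,1]>130)
for y in range(122,158):
    print(y,''.join('G' if g[y,x] else 'R' if r[y,x] else '#' if hsv[y,x,2]<60 else '.' for x in range(238,276)))
for z in(.08,.03): print(z,w2px(f,[.5885,.234,z]))
for t in("specimen_pot","reagent_bottle"): print(t,[(px2w(f,q["point"],0)[:2],q["confidence"]) for q in manip.landmark_of(t,f)[:1]])
```

```text
[0.43901753 0.23408888 0.16101837]
122 ......................................
123 ......................................
124 ......................................
125 ......................................
126 ......................................
127 ......................................
128 ................GGGGG.................
129 ...............GGGGGGG................
130 ...............GGGGGGG................
131 ...............GGGGGGG................
132 ...............GGGGGGG................
133 ...............GGGGGGG................
134 ...............GGGGGGG................
135 ...............GGGGGGG................
136 ..............GGGGGGGGG...............
137 ..............GGGGGGGGG...............
138 ..............GGGGGGGGG...............
139 ..............GGGGGGGGG...............
140 ..............GGGGGGGGG...............
141 ...............GGGGGGGG...............
142 ............RRGGGGGGGGG.RR............
143 ...........RRRGGGGGGGGG.RRR...........
144 ..........RRRR.GGGGGGG..RRRR..........
145 ..........RRRRR........RRRRR..........
146 ..........RRRRRRRRR..RRRRRR...........
147 ...........RRRRRRRRRRRRRRRR...........
148 .........G.RRRRRRRRRRRRRRRR...........
149 ........GG.RRRRRRRRRRRRRRRR.G.........
150 ........GGG.RRRRRRRRRRRRRRR.G.........
151 ........GGG..RRRRRRRRRRRR..GG.........
152 ........GGGGG..RRRRRRR...GGGG.........
153 .........GGGGGGGG....GGGGGGG..........
154 ..........GGGGGGGGGGGGGGGGG...........
155 ............GGGGGGGGGGGG..............
156 ......................................
157 ......................................
0.08 [255.80733276 129.58331974]
0.03 [255.99078177 143.76682969]
specimen_pot [(array([0.72839629, 0.08183169]), 0.75)]
reagent_bottle [(array([ 0.74265287, -0.10212832]), 0.86)]
```

```bash
python3 -c "
from h import *
print(manip.sign_off())"
```

```text
the job is handed in; nothing more can be done
None
```

I loaded both spindles, pressed each cap to its hard stop, released everything and handed the job in at about 34 s; the hand-in returned no verdict, and I checked the green cap only by pixel data because my picture limit was used up.

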